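# Depth check of the probe slot in a dry-block heater

## Task

Find the depth of the narrow probe slot in the dry-block heater with the depth gauge: draw the gauge up out of its stand and push its blade straight down into the slot until the tip is on the bottom, so that the block's top face pushes the sliding cross-head up the blade and leaves it at the depth. Then draw the gauge out with the cross-head where it is, turn it until the blade lies roughly level for reading, and finish still holding it by its grip, steady, with the whole gauge at least 15 cm above the bench. Leave the vials in the wells where they stand.

Things in the scene. Friction and masses are not known exactly. Their poses are not given: they have to be found in the camera images.
- gauge: Depth gauge, 148 mm long, about 0.13 kg. Flat steel blade 16 mm wide (y), 3 mm thick (x), graduated on both faces, the last 4 mm a nose 11 mm wide; black grip at z = 102 to 148 mm. Origin at the middle of the blade's tip, z along the blade from tip to grip. It is symmetrical (x as -x). At the start it stands tip down in the stand, the grip's top 164 mm above the bench.
- gauge_grip (a point): Middle of the gauge's black plastic grip, which is 14 mm thick (x), 30 mm wide (y) and 46 mm long (z); 125 mm from the tip along the blade; axes as the gauge.
- gauge_head (a joint): Steel cross-head that slides on the blade, 13 (x) by 56 (y) by 13 mm (z). Value in m = distance from the blade's tip to the head's lower face, 0 to 0.082; 0.036 to 0.044 at the start. Friction (about 2 N) holds it wherever it was pushed.
- head_face (a point): Centre of the cross-head's lower face (the one towards the tip), on the blade's middle line; axes as the gauge.
- stand: Fixed stand of the gauge: dark steel foot 76 (x) by 86 (y) by 10 mm, on it a grey block 32 by 48 mm, its top 50 mm above the bench. A slot 4.4 (x) by 17.2 mm (y), 34 mm deep from that top, holds the blade upright, tip 16 mm above the bench. Origin under the middle, z up; the gauge's x and y lie along the stand's.
- heater: Fixed dry-block heater: white case 158 mm wide (y), control panel on its -x side, round an aluminium block 100 (x) by 130 mm (y) with its top 95 mm above the bench. The block has six round wells, 28.5 mm across, 42 mm deep, at x = 2 and 35, y = -39, 0 and 39 mm, and the flat probe slot at x = -32, y = 0. Origin under the block's middle, z up.
- slot_mouth (a point): Centre of the probe slot's mouth in the block's top face (95 mm above the bench). The slot is 6 mm (this frame's x) by 20 mm (y), with a 2 mm chamfer round the mouth, and goes straight down (z up).
- slot_stop (a joint): Height in m of the brass stop at the bottom of the slot above its lowest setting, 0 to 0.012; it cannot be moved by pushing. The slot's depth below the block's top is 0.064 minus this value, so 52 to 64 mm.
- slot_floor (a point): Centre of the brass stop's top, the bottom of the slot; axes as slot_mouth.
- vial_a: Screw-cap sample vial, 25 mm across, 55 mm tall, standing loose in the heater well at x = 2, y = 39 mm of the heater's frame; it stands 13 mm out of the block. Origin under its middle. Leave it there.
- vial_b: Screw-cap sample vial, 25 mm across, 55 mm tall, standing loose in the heater well at x = 35, y = 0 mm of the heater's frame; it stands 13 mm out of the block. Origin under its middle. Leave it there.
- vial_c: Screw-cap sample vial, 25 mm across, 55 mm tall, standing loose in the heater well at x = 35, y = -39 mm of the heater's frame; it stands 13 mm out of the block. Origin under its middle. Leave it there.
There are look-alikes about, which are no part of the job. What is shaped like the stand but yellow is not meant.

How it is judged (in metres and radians):
On the way, in this order (a step that is already met when the one before it is completed fails the run):
1. the blade's tip is on the bottom of the slot (within 3 mm) and the cross-head's lower face on the block's top (within 3 mm) (horizontal distance between gauge and slot_floor below 0.008 m and z of gauge in the frame of slot_floor below 0.003 m and z of head_face in the frame of slot_mouth below 0.003 m and angle between gauge's own z axis and vertical below 0.12 rad), for 0.2 s.
2. the gauge is drawn out of the slot, its tip above the block (height (world z) of gauge above 0.1 m), for 0.1 s.
At the end, for the whole second after the job is handed in: The gauge is held still in the fingers, touching neither heater nor stand, its blade within about 30 degrees of level and the whole gauge at least 150 mm above the bench, and the cross-head still stands at the slot's depth on the blade (within 2 mm) (angle between gauge's own z axis and vertical between 1.05 and 2.09 rad and height (world z) of gauge above 0.15 m and height (world z) of gauge_grip above 0.155 m and contact force between gauge and the fingers above 1 N and contact force between gauge and heater below 0.2 N and contact force between gauge and stand below 0.2 N and linear speed of gauge below 0.03 m/s and ((value of joint gauge_head between 0.06 and 0.066 m and value of joint slot_stop below 0.0021 m) or (value of joint gauge_head between 0.058 and 0.064 m and value of joint slot_stop between 0.0019 and 0.0041 m) or (value of joint gauge_head between 0.056 and 0.062 m and value of joint slot_stop between 0.0039 and 0.0061 m) or (value of joint gauge_head between 0.054 and 0.06 m and value of joint slot_stop between 0.0059 and 0.0081 m) or (value of joint gauge_head between 0.052 and 0.058 m and value of joint slot_stop between 0.0079 and 0.0101 m) or (value of joint gauge_head between 0.05 and 0.056 m and value of joint slot_stop above 0.0099 m))); the arm keeps its last pose, push and grip.
It fails at once if a vial is disturbed: moved more than 15 mm or tipped (distance of any of vial_a, vial_b, vial_c from where it was at the start of the episode above 0.015 m or angle between any of vial_a, vial_b, vial_c's own z axis and vertical above 0.35 rad).
It also fails if it takes over 45 s, if anything falls off the work surface, if the arm or the gripper's body presses on something with over 40 N, if the wrist force passes 120 N, or if a joint passes its speed limit or range.

## Robot

A 6-joint arm with a two-finger parallel gripper is mounted at the origin on a cart in front of the work surface, level with it; the furniture and walls round the work are solid. World frame = base frame: x ahead of the robot, y to its left, z up, the work surface at z = 0. Lengths are in m, angles in degrees, forces in N, time in s.
With the tool pointing down it reaches from about 0.4 to 0.825 m from the base axis. Payload 7 kg.
Tool frame: the origin (TCP) lies between the finger pads; the fingertips stand ctrl.nose_length ahead of it and the grasp point (between the pads) lies 2 mm behind it (ctrl.nose_length is the distance from the TCP to the fingertips, in m); z points along the fingers, y is the line along which they close (so a half turn about z gives the same grasp; the last joint's range is limited). The gripper opens to 88 mm and grips with 3 to 60 N. Pads are 19 mm wide; open, the fingers measure 130 mm over their backs; the gripper's body (78 mm by 193 mm) begins 47 mm behind the grasp point.
Start: joints at [-57.519, 20.546, 0.682, 0, -70.136, -16.507], TCP at [0.186, -0.649, 0.244] pointing down, gripper open.
Joint ranges: [-176.03, 176.03], [-82.01, 121.73], [-58.28, 71.71], [-173.87, 95.51], [-174.79, -0.11], [-173.66, 173.66]. Speed limits (degrees/s): [136.94, 136.94, 172.46, 180, 180, 180].

## Interface

Orientations are given as [roll, pitch, yaw] about the fixed x, y, z axes, in that order (R = Rz(yaw) Ry(pitch) Rx(roll)).
In Python, from plant import ctrl gives the robot as it stands.
- The arm moves only by the tool apply_moves, never from a script. Its argument "commands" is a list of rows, each a list of 3 entries, a list of its own where there are three numbers: the shift along the world's x, y, z in cm, then the turn about the world's z in rad, then the closure, from 0 (fully open) to 1 (shut). In form: [[[x, y, z], turn, jaw], ...]. A call has 1 to 20 rows; each row is the pose to reach, as a shift and turn from the pose commanded when the call began; what a row does not reach only later rows make up. A row lasts 1/12 s, in which the tool goes at most 41.7 mm and 7.16 degrees, less where a joint would pass 70% of its speed; a pose out of reach is approached as far as the arm can. A call with a gripper value outside its range is refused whole. The fingers move at their own pace and stop on an object; the grip force is fixed at half the most. Time passes only in rows, so rows that repeat a pose let the fingers close. It gives the time, the measured TCP pose, the force, the opening and the grip force at its end, in the units of the state.
- ctrl.get_obs(): the state, without advancing time (a new reading comes with each control period).
- ctrl.snapshot(name): name is "side" or "top" or "wrist"; returns a dict with "img" (400x640x3 uint8, red, green, blue), "fx", "fy", "cx", "cy" (pixels), "dist_coeffs" ([k1, k2, p1, p2, k3] as OpenCV has them; the pictures are not rectified), "T" (4x4, takes a point from camera to world coordinates). Camera axes: x right, y up, looking along -z (the intrinsics and any distortion apply to the point x, -y, -z); pixel columns grow to the right and rows downward; lengths in m; the calibration is good to about 2 mm. A picture is of the moment at which its call begins. There is no depth.
- ctrl.close_job(): hands the job in; it is judged then, once.
Trained networks look in a picture, given as the dict that the camera call returned (one of the last four; its "shot" number tells which), for a name from the list of things; names that differ only in an ending like _2 or _b are one class to them, and where a whole thing is asked for, a point or a joint stands for the part that bears it (a point fixed in the world has none). Each returns a list of dicts, best first, with "score" (0 to 1); they miss things now and then, are a little off and sometimes report something else, mostly with a low value. They report only what shows in the picture. A call takes as long as a camera call. They do not tell look-alikes from the thing itself.
- ctrl.search_frame(picture, target): "at" ([column, row] in pixels, amid what is visible of it).
- ctrl.spot_point(picture, target): "at" ([column, row] in pixels: a listed point, or the origin of a listed thing).
The state is a dict: "clock": time; "joint_pos": joint angles; "qvel": joint speeds; "tau": joint torques, N m; "tool_pos": TCP position; "orientation": TCP orientation; "force": force on the tool from outside, world axes, zero at the start; "moment": the same for the moment, N m; "opening": finger opening in m; "gripper_force": force on a finger pad.
Only numpy, scipy, OpenCV 4.12 (cv2) and the standard library are available. Lean on these libraries where they do the work, as an engineer would, in place of code of your own. Each camera call takes 0.05 s, during which the arm holds its last target. There are 200 camera calls.

## Working session

There is one attempt and no reset: what is moved stays moved. The work goes in short steps, Python scripts to look and compute and a tool call to move; the robot and the scene stay as the last step left them, time stands still between calls to the robot, and variables do not carry over. Pictures are saved under pics/ and viewed, at most 10 in all, crops included, and the job is handed in when it is done.

Besides the shell and the picture viewer there is one more tool, called by a JSON object that holds its "api" and its "payload", one argument or row to a line. apply_moves: Moves the arm, as the interface text tells. Its arguments: {"type":"object","properties":{"commands":{"type":"array"}},"required":["commands"]}

```bash
mkdir -p pics; cat > h.py <<'E'
import numpy as np, cv2
from plant import ctrl
def cam(s):
    K=np.array([[s['fx'],0,s['cx']],[0,s['fy'],s['cy']],[0,0,1.]]); return K,np.array(s['dist_coeffs'],float),np.array(s['T'])
def ray(s,uv):
    K,d,T=cam(s); p=cv2.undistortPoints(np.array([[uv]],float),K,d)[0,0]
    v=T[:3,:3]@np.array([p[0],-p[1],-1]); return T[:3,3],v/np.linalg.norm(v)
def at_z(s,uv,z):
    o,v=ray(s,uv); return o+v*(z-o[2])/v[2]
def proj(s,P):
    K,d,T=cam(s); q=(np.array(P,float).reshape(-1,3)-T[:3,3])@T[:3,:3]; q=q*[1,-1,-1]
    return cv2.projectPoints(q,np.zeros(3),np.zeros(3),K,d)[0][:,0]
def tri(obs):
    A=np.zeros((3,3));b=np.zeros(3)
    for s,uv in obs:
        o,v=ray(s,uv);M=np.eye(3)-np.outer(v,v);A+=M;b+=M@o
    return np.linalg.solve(A,b)
def save(s,n): cv2.imwrite('pics/'+n+'.png',s['img'][:,:,::-1])
E
python3 - <<'E'
from h import *
o=ctrl.get_obs();print(o['tool_pos'],o['orientation'],o['opening'],ctrl.nose_length)
for c in ['side','top','wrist']:
    s=ctrl.snapshot(c);save(s,c+'0');print(c,np.round(s['T'],3).tolist(),s['fx'])
    for t in ['gauge','gauge_grip','head_face','stand','heater','slot_mouth']:
        for r in ctrl.spot_point(s,t)[:3]:print(' ',t,np.round(r['at'],1),round(r['score'],2))
E
python3 -c "
import cv2,numpy as np
a=[cv2.imread('pics/%s0.png'%c) for c in('side','top')]
cv2.imwrite('pics/both.png',cv2.resize(np.vstack(a),(480,600)))"
```

```text
[ 0.18562096 -0.64847467  0.24261353] [ 1.79903826e+02 -7.60423311e-03 -1.64034203e+02] 0.08753309416571006 0.017
side [[0.984, 0.062, -0.167, 0.377], [-0.177, 0.467, -0.866, -0.69], [0.024, 0.882, 0.47, 0.573], [0.0, 0.0, 0.0, 1.0]] 474.20452931903054
  gauge [281.3 216.1] 0.91
  gauge_grip [280.8 166.8] 0.61
  head_face [280.6 202.2] 0.62
  stand [280.1 222.4] 0.8
  stand [276.9 197.2] 0.75
  stand [376.  321.9] 0.33
  heater [377.7 321.2] 0.94
  slot_mouth [372.1 283.6] 0.87
top [[0.024, 0.996, -0.082, 0.482], [-1.0, 0.025, 0.007, 0.119], [0.009, 0.081, 0.997, 1.0], [0.0, 0.0, 0.0, 1.0]] 365.67606176758244
  gauge [268.1 224.4] 0.66
  gauge_grip [260.5 224.4] 0.57
  head_face [266.  224.5] 0.38
  stand [217.5 224.5] 0.59
  heater [397.6 178.5] 0.9
  slot_mouth [409.  189.8] 0.9
wrist [[-0.276, -0.931, -0.241, 0.121], [0.961, -0.267, -0.07, -0.666], [0.001, -0.251, 0.968, 0.384], [0.0, 0.0, 0.0, 1.0]] 292.03923485226045
```

View pics/side0.png

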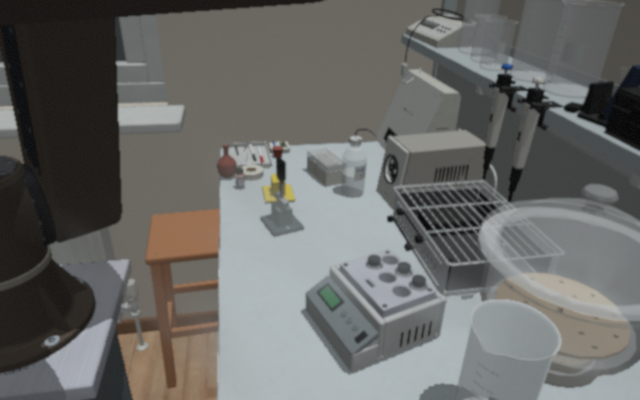

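View pics/top0.png

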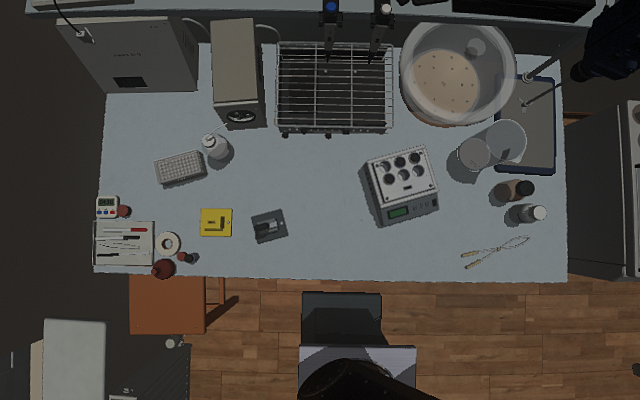

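Side view: the heater is at (375,310) and the grey stand with the gauge at (282,220). The yellow look-alike is behind it at (278,190). Top view: the grey stand is at (268,225), the yellow one at (216,222) and the heater at (402,185). The grey stand fits the description because it is dark and grey and holds the gauge. I'll confirm with one enlarged crop.

```bash
python3 - <<'E'
from h import *
s=ctrl.snapshot('top');t=s['img'][:,:,::-1]
a=cv2.resize(t[195:255,195:305],(800,436),interpolation=cv2.INTER_CUBIC)
cv2.imwrite('pics/crop1.png',a)
b=cv2.resize(t[135:235,350:450],(600,600),interpolation=cv2.INTER_CUBIC)
cv2.imwrite('pics/crop2.png',b)
s2=ctrl.snapshot('side')
print('slot',at_z(s,[409,189.8],.095),at_z(s2,[372.1,283.6],.095))
print('grip',at_z(s,[260.5,224.4],.141),at_z(s2,[280.8,166.8],.141), tri([(s,[260.5,224.4]),(s2,[280.8,166.8])]))
print('heater',at_z(s,[397.6,178.5],0),at_z(s2,[377.7,321.2],0))
E
```

```text
slot [ 0.56948818 -0.1097544   0.095     ] [ 0.57932006 -0.10809349  0.095     ]
grip [0.47493527 0.25051153 0.141     ] [0.47222187 0.26141979 0.141     ] [0.47303378 0.24996225 0.14605648]
heater [ 0.60928069 -0.10178866  0.        ] [ 0.60079462 -0.09434098  0.        ]
```

View pics/crop1.png

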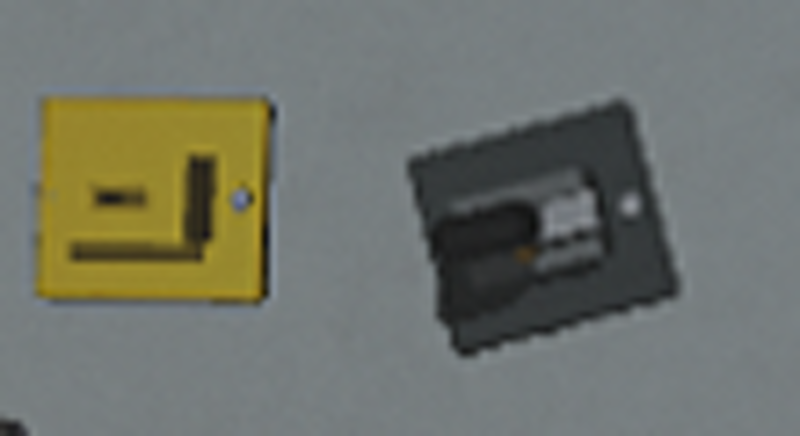

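View pics/crop2.png

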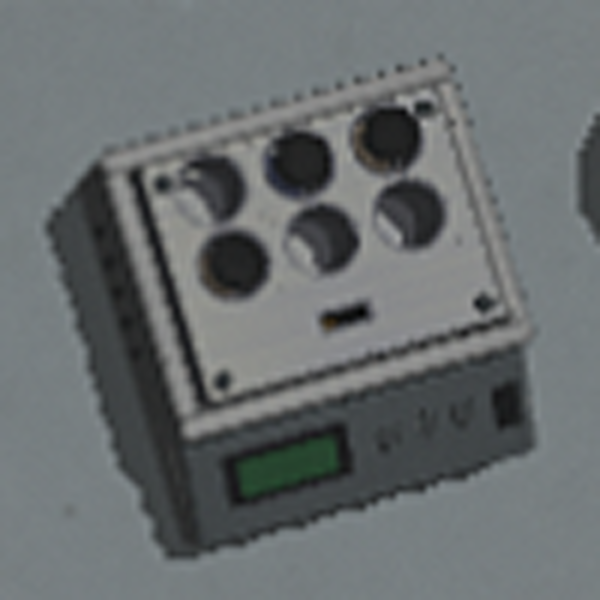

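Crop 1 (top px ≈(270,226)) shows the dark/grey stand with the black grip over it, and the yellow one is an empty look-alike. Crop 2 shows the slot at top px ≈(407.5,188). Stand and heater are both at yaw ≈ 15.7°. Next I'll look at the slot with the wrist camera.

{"api": "apply_moves", "payload": {
  "commands": [
    [[36, 54, 6], 0, 0],
    [[36, 54, 6], 0, 0],
    [[36, 54, 6], 0, 0],
    [[36, 54, 6], 0, 0],
    [[36, 54, 6], 0, 0],
    [[36, 54, 6], 0, 0],
    [[36, 54, 6], 0, 0],
    [[36, 54, 6], 0, 0],
    [[36, 54, 6], 0, 0],
    [[36, 54, 6], 0, 0],
    [[36, 54, 6], 0, 0],
    [[36, 54, 6], 0, 0],
    [[36, 54, 6], 0, 0],
    [[36, 54, 6], 0, 0],
    [[36, 54, 6], 0, 0],
    [[36, 54, 6], 0, 0],
    [[36, 54, 6], 0, 0],
    [[36, 54, 6], 0, 0],
    [[36, 54, 6], 0, 0]
  ]
}}

```text
clock: 2.73
tool_pos: [0.5455, -0.1089, 0.3034]
orientation: [180.0, -0.0, -164.0]
force: [0.1, 0.6, 0.7]
opening: 0.0875
gripper_force: 0.0
```

```bash
python3 - <<'E'
from h import *
o=ctrl.get_obs();print(o['tool_pos'],o['orientation'],o['clock'])
s=ctrl.snapshot('wrist');save(s,'w1')
print(np.round(proj(s,[.574,-.106,.095]),1))
for t in ['slot_mouth','heater','vial_a','slot_floor']:
    for r in ctrl.spot_point(s,t)[:3]:print(' ',t,np.round(r['at'],1),round(r['score'],2),at_z(s,r['at'],.095))
E
```

```text
[ 0.54546612 -0.10887392  0.30338232] [ 1.79994914e+02 -2.83092042e-02 -1.63991638e+02] 2.7333
[[313.  202.4]]
  slot_mouth [315.3 208.2] 0.56 [ 0.5804685 -0.101192   0.095    ]
  heater [317.8 208.2] 0.59 [ 0.57960911 -0.09819821  0.095     ]
  vial_a [341.7 219.8] 0.82 [ 0.58593653 -0.06506862  0.095     ]
  vial_a [286.6 240.5] 0.55 [ 0.63220916 -0.12479489  0.095     ]
  vial_a [315.9 239.3] 0.41 [ 0.62021921 -0.08908508  0.095     ]
```

View pics/w1.png

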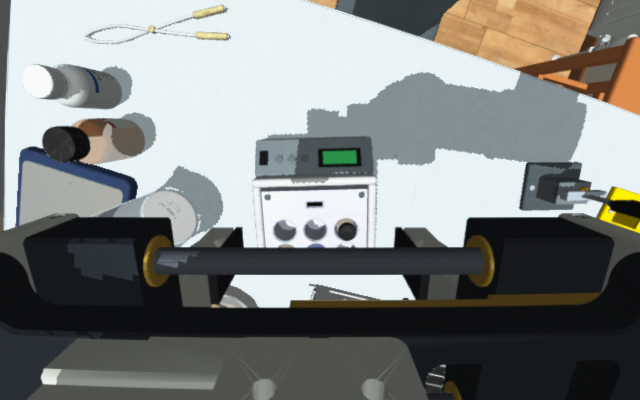

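The wrist picture shows the slot at (314.5,204.5), wells at (285,230), (315,230) and (347,230), and the stand with the gauge at (555,190).

```bash
cat >> h.py <<'E'
def blob(s,box,thr):
    x0,y0,x1,y1=box; g=cv2.cvtColor(s['img'],cv2.COLOR_RGB2GRAY)[y0:y1,x0:x1].astype(float)
    w=np.clip(thr-g,0,None); Y,X=np.mgrid[y0:y1,x0:x1]; m=w>0
    return np.array([(X*w).sum()/w.sum(),(Y*w).sum()/w.sum()]),m.sum(),np.percentile(g,[0,50,100]),(np.ptp(X[m])+1,np.ptp(Y[m])+1)
E
python3 - <<'E'
from h import *
s=ctrl.snapshot('wrist')
c,n,p,e=blob(s,(300,198,330,211),150);print(c,n,p,e,at_z(s,c,.095))
t=ctrl.snapshot('top')
c,n,p,e=blob(t,(401,184,414,191),90);print('top',c,n,p,e,at_z(t,c,.095))
g=cv2.cvtColor(s['img'],cv2.COLOR_RGB2GRAY)
# edges of the white top: left/right sides
# screws at corners: (267,196),(362,196)
for b in ((262,190,273,201),(356,190,367,201)):
    c,n,p,e=blob(s,b,150);print(c,n,p,e,at_z(s,c,.095))
# panel row line between case and panel: strongest vertical gradient near row 178
P=[]
for x in range(262,372,5):
    col=g[165:190,x].astype(float);d=np.diff(col);P.append(at_z(s,[x,165.5+d.argmax()],.1))
P=np.array(P);print('front yaw',np.degrees(np.arctan(np.polyfit(P[:,1],P[:,0],1)[0])))
b=cv2.resize(s['img'][130:260,240:400,::-1],(800,650)[:2],interpolation=cv2.INTER_CUBIC)[:600]
cv2.imwrite('pics/w1c.png',b)
E
```

```text
[315.01246291 203.94109792] 81 [  6. 242. 248.] (np.int64(17), np.int64(5)) [ 0.5753154 -0.1039745  0.095    ]
top [407.04387504 187.11196911] 91 [55. 59. 63.] (np.int64(13), np.int64(7)) [ 0.57611836 -0.10478317  0.095     ]
[267.16934404 192.81124498] 44 [ 77. 199. 249.] (np.int64(11), np.int64(10)) [ 0.5777789  -0.16449303  0.095     ]
[361.84492754 194.46376812] 22 [106. 242. 247.] (np.int64(5), np.int64(6)) [ 0.54782233 -0.05173623  0.095     ]
front yaw -10.867342642865564
```

View pics/w1c.png

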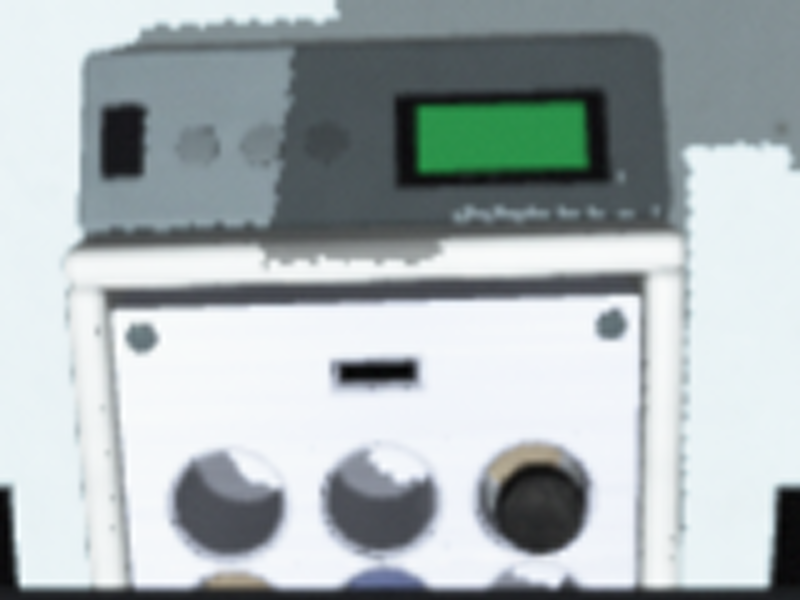

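```bash
python3 - <<'E'
from h import *
s=ctrl.snapshot('wrist')
f=lambda u,v:at_z(s,[239.6+u/5,129.6+v/5],.095)
a,b=f(141,336),f(611,325)
print('screws',a,b,np.degrees(np.arctan2(-(b-a)[0],(b-a)[1])),np.linalg.norm(a-b))
print('slot',f(377.5,372))
a,b=f(113,308),f(640,294);print('edge',a,b,np.degrees(np.arctan2(-(b-a)[0],(b-a)[1])),np.linalg.norm(a-b),(a+b)/2)
w=[f(229,500),f(381,500),f(534,498)];print(w)
# gauge/stand from here
for t in ['gauge_grip','stand','head_face']:
    for r in ctrl.spot_point(s,t)[:3]:print(' ',t,np.round(r['at'],1),round(r['score'],2),at_z(s,r['at'],.141 if t=='gauge_grip' else 0))
E
```

```text
screws [ 0.5826561  -0.16234861  0.095     ] [ 0.54813375 -0.05153174  0.095     ] 17.30317641999313 0.11606968593132477
slot [ 0.57550286 -0.10363563  0.095     ]
edge [ 0.5776346  -0.17063827  0.095     ] [ 0.53872994 -0.04710819  0.095     ] 17.481341163864155 0.12951159336325707 [ 0.55818227 -0.10887323  0.095     ]
[array([ 0.61841341, -0.13078733,  0.095     ]), array([ 0.60778692, -0.09359187,  0.095     ]), array([ 0.59660386, -0.0563068 ,  0.095     ])]
  stand [546.3 186.2] 0.83 [0.4723834  0.24798655 0.        ]
  stand [623.2 212.9] 0.77 [0.47610222 0.3985099  0.        ]
  head_face [580.2 193.5] 0.76 [0.46741147 0.30866522 0.        ]
```

{"api": "apply_moves", "payload": {
  "commands": [
    [[-10.5, 35.7, 0], 0, 0],
    [[-10.5, 35.7, 0], 0, 0],
    [[-10.5, 35.7, 0], 0, 0],
    [[-10.5, 35.7, 0], 0, 0],
    [[-10.5, 35.7, 0], 0, 0],
    [[-10.5, 35.7, 0], 0, 0],
    [[-10.5, 35.7, 0], 0, 0],
    [[-10.5, 35.7, 0], 0, 0],
    [[-10.5, 35.7, 0], 0, 0],
    [[-10.5, 35.7, 0], 0, 0],
    [[-10.5, 35.7, 0], 0, 0]
  ]
}}

```text
clock: 4.2
tool_pos: [0.44, 0.25, 0.3034]
orientation: [-180.0, -0.0, -163.8]
force: [0.6, -0.1, -0.8]
opening: 0.0876
gripper_force: 0.0
```

```bash
python3 - <<'E'
from h import *
o=ctrl.get_obs();print(o['tool_pos'],o['orientation'],o['clock'])
s=ctrl.snapshot('wrist');save(s,'w2')
print(np.round(proj(s,[.4724,.248,.05]),1))
for t,z in (('gauge_grip',.141),('stand',0),('head_face',.056)):
    for r in ctrl.spot_point(s,t)[:3]:print(' ',t,np.round(r['at'],1),round(r['score'],2),at_z(s,r['at'],z))
u,v=proj(s,[.4724,.248,.05])[0].astype(int)
x0=max(0,u-90);y0=max(0,v-70);print(x0,y0)
b=s['img'][y0:y0+120,x0:x0+160,::-1];cv2.imwrite('pics/w2c.png',cv2.resize(b,None,fx=5,fy=5,interpolation=cv2.INTER_CUBIC))
E
```

```text
[0.44000962 0.24996011 0.30338042] [-1.79991928e+02 -1.42627176e-02 -1.63813724e+02] 4.2
[[309.4 195.5]]
  gauge_grip [312.4 210.1] 0.87 [0.46481338 0.25195592 0.141     ]
  stand [401.2 217.1] 0.83 [0.47795091 0.40082748 0.        ]
  stand [312.  191.5] 0.6 [0.47736448 0.2520996  0.        ]
  head_face [311.4 194.8] 0.9 [0.46921331 0.2501081  0.056     ]
219 125
```

View pics/w2c.png

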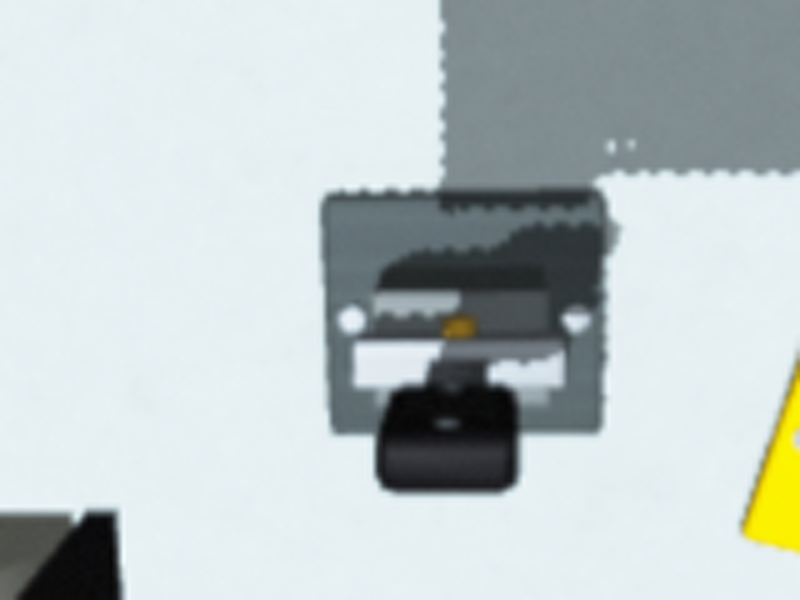

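Wrist crop: the gauge grip's top face is centred at crop (448,467), i.e. px (308.6,218.4). The head bar is at crop (460,362), and the stand's foot screws are at crop (352,319) and (575,320).

```bash
python3 - <<'E'
from h import *
s=ctrl.snapshot('wrist')
f=lambda u,v,z:at_z(s,[218.6+u/5,124.6+v/5],z)
yaw=lambda a,b:round(float(np.degrees(np.arctan2(-(b-a)[0],(b-a)[1]))),1)
a,b=f(352,319,.01),f(575,320,.01);print('screws',a,b,yaw(a,b),np.linalg.norm(a-b),(a+b)/2)
C=[f(*p,.01) for p in((322,194),(605,190),(602,431),(335,434))];print('foot',np.mean(C,0),yaw(C[0],C[1]),yaw(C[3],C[2]),[round(float(np.linalg.norm(C[i]-C[i-1])),4) for i in range(4)])
a,b=f(378,488,.164),f(518,488,.164);print('top near edge',a,b,yaw(a,b),np.linalg.norm(a-b))
print('top centre',f(448,467,.164))
a,b=f(352,388,.069),f(565,385,.069);print('head +x edge, top',a,b,yaw(a,b),np.linalg.norm(a-b),(a+b)/2)
a,b=f(352,342,.069),f(565,338,.069);print('head -x edge, top',a,b,yaw(a,b),np.linalg.norm(a-b),(a+b)/2)
for y in (15,16,17):
  c,sn=np.cos(np.radians(y)),np.sin(np.radians(y))
E
```

```text
screws [0.48116734 0.21375472 0.01      ] [0.46283567 0.27917699 0.01      ] 15.7 0.0679420604305555 [0.4720015  0.24646585 0.01      ]
foot [0.47036715 0.24679597 0.01      ] 16.7 16.6 [0.0748, 0.0844, 0.075, 0.083]
top near edge [0.47655287 0.2333453  0.164     ] [0.46876486 0.26063654 0.164     ] 15.9 0.028380718894503665
top centre [0.4683424  0.24580232 0.164     ]
head +x edge, top [0.48517251 0.22066894 0.069     ] [0.46880901 0.27502163 0.069     ] 16.8 0.05676248061304289 [0.47699076 0.24784528 0.069     ]
head -x edge, top [0.4729686  0.21751595 0.069     ] [0.45648659 0.2713523  0.069     ] 17.0 0.05630283660665539 [0.46472759 0.24443413 0.069     ]
```

{"api": "apply_moves", "payload": {
  "commands": [
    [[3.05, -0.37, 0], 0.01, 0],
    [[3.05, -0.37, 0], 0.01, 0],
    [[3.05, -0.37, -4], 0.01, 0],
    [[3.05, -0.37, -8], 0.01, 0],
    [[3.05, -0.37, -12], 0.01, 0],
    [[3.05, -0.37, -15], 0.01, 0],
    [[3.05, -0.37, -16.4], 0.01, 0],
    [[3.05, -0.37, -16.4], 0.01, 0],
    [[3.05, -0.37, -16.4], 0.01, 0.5],
    [[3.05, -0.37, -16.4], 0.01, 0.7],
    [[3.05, -0.37, -16.4], 0.01, 1],
    [[3.05, -0.37, -16.4], 0.01, 1],
    [[3.05, -0.37, -16.4], 0.01, 1],
    [[3.05, -0.37, -16.4], 0.01, 1],
    [[3.05, -0.37, -16.4], 0.01, 1],
    [[3.05, -0.37, -16.4], 0.01, 1],
    [[3.05, -0.37, -16.4], 0.01, 1],
    [[3.05, -0.37, -16.4], 0.01, 1]
  ]
}}

```text
clock: 5.95
tool_pos: [0.4713, 0.2451, 0.1396]
orientation: [179.9, 0.0, -163.5]
force: [-1.9, 3.1, -0.9]
opening: 0.0299
gripper_force: 29.8
```

{"api": "apply_moves", "payload": {
  "commands": [
    [[0, 0, 1], 0, 1],
    [[0, 0, 2], 0, 1],
    [[0, 0, 3], 0, 1],
    [[0, 0, 4], 0, 1],
    [[0, 0, 6], 0, 1],
    [[0, 0, 9], 0, 1],
    [[0, 0, 12], 0, 1],
    [[0, 0, 14.5], 0, 1],
    [[0, 0, 14.5], 0, 1],
    [[0, 0, 14.5], 0, 1]
  ]
}}

```text
clock: 6.78
tool_pos: [0.4717, 0.2442, 0.2871]
orientation: [179.9, 0.2, -163.5]
force: [0.4, 0.2, -1.5]
opening: 0.0301
gripper_force: 30.0
```

```bash
python3 - <<'E'
from h import *
o=ctrl.get_obs();print(o['tool_pos'],o['orientation'],o['clock'],o['opening'],o['force'])
W=ctrl.snapshot('wrist');S=ctrl.snapshot('side');T=ctrl.snapshot('top')
tp=np.array(o['tool_pos'])
for n,s in(('w',W),('s',S),('t',T)):
    for t,dz in (('gauge',-.123),('head_face',-.08),('gauge_grip',.002)):
        for r in ctrl.spot_point(s,t)[:1]:print(n,t,np.round(r['at'],1),round(r['score'],2),np.round(proj(s,tp+[0,0,dz]),1))
ims=[W['img'][100:250,240:400],S['img'][80:230,200:360]]
cv2.imwrite('pics/g1.png',cv2.resize(np.hstack(ims)[:,:,::-1],(800,375),interpolation=cv2.INTER_CUBIC))
E
```

```text
[0.47167623 0.24424589 0.28705842] [ 179.92262746    0.1898078  -163.46438994] 6.7833 0.030137159337170715 [ 0.36666486  0.24848473 -1.46224914]
w gauge [317.6 197.2] 0.66 [[316.6 196.7]]
w head_face [318.2 209.1] 0.65 [[316.5 210.2]]
w gauge_grip [319.6 253.5] 0.57 [[315.8 256.4]]
s gauge [283.4 161.3] 0.86 [[281.2 160.3]]
s head_face [283.6 163. ] 0.52 [[281.  141.5]]
s gauge_grip [276.9 108.2] 0.67 [[280.4 103.4]]
```

View pics/g1.png

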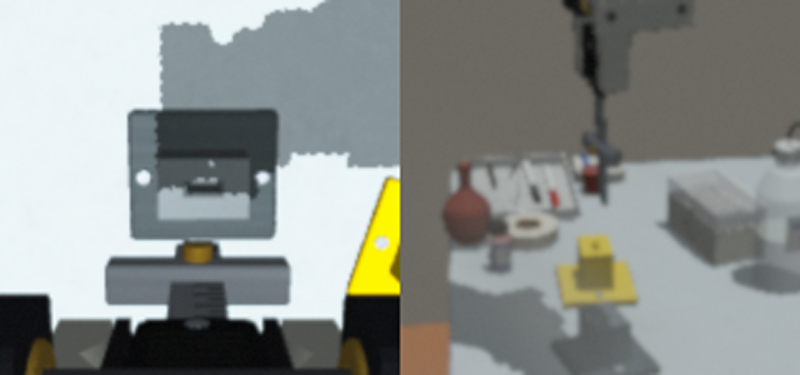

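Gauge is held upright with the cross-head on the blade. Left half: tip at crop (197,243), stand free behind. Next I'll move over the slot.

{"api": "apply_moves", "payload": {
  "commands": [
    [[10.4, -34.9, 0], 0.008, 1],
    [[10.4, -34.9, 0], 0.008, 1],
    [[10.4, -34.9, 0], 0.008, 1],
    [[10.4, -34.9, 0], 0.008, 1],
    [[10.4, -34.9, 0], 0.008, 1],
    [[10.4, -34.9, 0], 0.008, 1],
    [[10.4, -34.9, 0], 0.008, 1],
    [[10.4, -34.9, 0], 0.008, 1],
    [[10.4, -34.9, 0], 0.008, 1],
    [[10.4, -34.9, 0], 0.008, 1],
    [[10.4, -34.9, -2], 0.008, 1],
    [[10.4, -34.9, -4], 0.008, 1],
    [[10.4, -34.9, -5.5], 0.008, 1],
    [[10.4, -34.9, -5.5], 0.008, 1],
    [[10.4, -34.9, -5.5], 0.008, 1],
    [[10.4, -34.9, -5.5], 0.008, 1]
  ]
}}

```text
clock: 8.72
tool_pos: [0.5759, -0.1045, 0.2307]
orientation: [-180.0, 0.1, -163.0]
force: [0.1, -0.6, -0.3]
opening: 0.0297
gripper_force: 30.0
```

```bash
python3 - <<'E'
from h import *
o=ctrl.get_obs();print(o['tool_pos'],o['orientation'],o['clock'],o['force'])
W=ctrl.snapshot('wrist');S=ctrl.snapshot('side')
tp=np.array(o['tool_pos'])
for n,s in(('w',W),('s',S)):
    print(n,'slot pred',proj(s,[.5754,-.1036,.095]))
    for t,dz in (('gauge',-.123),('slot_mouth',-.134),('head_face',-.085)):
        for r in ctrl.spot_point(s,t)[:1]:print(n,t,np.round(r['at'],1),round(r['score'],2),np.round(proj(s,tp+[0,0,dz]),1))
a=cv2.resize(W['img'][175:235,285:345],(500,500),interpolation=cv2.INTER_CUBIC)
b=cv2.resize(S['img'][250:310,345:381],(300,500),interpolation=cv2.INTER_CUBIC)
cv2.imwrite('pics/g2.png',np.hstack([a,b])[:,:,::-1])
E
```

```text
[ 0.57587797 -0.10454461  0.23069892] [-1.79957333e+02  6.27382859e-02 -1.62966794e+02] 8.7167 [ 0.09025553 -0.56318562 -0.33136574]
w slot pred [[318.00983458 193.59187269]]
w gauge [319.8 199.1] 0.92 [[316.9 197. ]]
w slot_mouth [317.7 196.7] 0.68 [[316.9 194.2]]
w head_face [320.  209.7] 0.68 [[316.7 208.6]]
s slot pred [[368.99613437 282.08967758]]
s gauge [368.4 278.3] 0.96 [[370.  276.1]]
s slot_mouth [368.7 283. ] 0.9 [[369.5 281.6]]
s head_face [369.8 253.5] 0.71 [[371.8 256.5]]
```

View pics/g2.png

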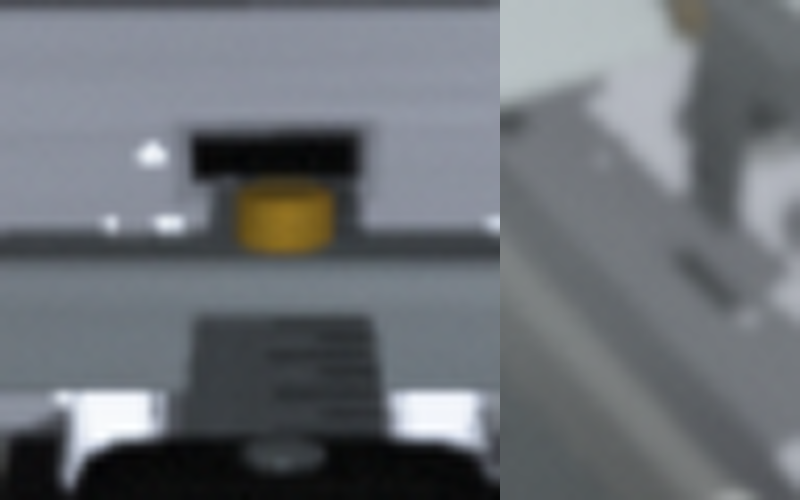

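Slot is centred at wrist px (318.0,193.7). The blade is centred ≈1.3 px to the right of it, about 1.2 mm towards +y. I'll correct this and start lowering.

{"api": "apply_moves", "payload": {
  "commands": [
    [[0, -0.11, 0], 0, 1],
    [[0, -0.11, 0], 0, 1],
    [[0, -0.11, -0.5], 0, 1],
    [[0, -0.11, -1], 0, 1],
    [[0, -0.11, -1.3], 0, 1],
    [[0, -0.11, -1.6], 0, 1],
    [[0, -0.11, -1.9], 0, 1],
    [[0, -0.11, -2.2], 0, 1],
    [[0, -0.11, -2.5], 0, 1],
    [[0, -0.11, -2.5], 0, 1]
  ]
}}

```text
clock: 9.95
tool_pos: [0.5749, -0.1057, 0.2038]
orientation: [180.0, -0.1, -163.0]
force: [-0.4, -0.2, -1.5]
opening: 0.0294
gripper_force: 30.0
```

{"api": "apply_moves", "payload": {
  "commands": [
    [[0, 0, -0.6], 0, 1],
    [[0, 0, -1.2], 0, 1],
    [[0, 0, -1.8], 0, 1],
    [[0, 0, -2.2], 0, 1],
    [[0, 0, -2.6], 0, 1],
    [[0, 0, -3.0], 0, 1],
    [[0, 0, -3.3], 0, 1],
    [[0, 0, -3.3], 0, 1]
  ]
}}

```text
clock: 10.62
tool_pos: [0.5753, -0.1057, 0.1711]
orientation: [180.0, -0.0, -163.0]
force: [0.8, -0.7, -1.5]
opening: 0.03
gripper_force: 30.0
```

{"api": "apply_moves", "payload": {
  "commands": [
    [[0, 0, -0.2], 0, 1],
    [[0, 0, -0.4], 0, 1],
    [[0, 0, -0.4], 0, 1]
  ]
}}

```text
clock: 10.87
tool_pos: [0.5754, -0.1057, 0.1675]
orientation: [-180.0, 0.0, -163.0]
force: [1.2, 0.6, -1.1]
opening: 0.0294
gripper_force: 30.0
```

{"api": "apply_moves", "payload": {
  "commands": [
    [[0, 0, -0.2], 0, 1],
    [[0, 0, -0.3], 0, 1],
    [[0, 0, -0.3], 0, 1]
  ]
}}

```text
clock: 11.12
tool_pos: [0.5754, -0.1057, 0.1645]
orientation: [-180.0, 0.0, -163.0]
force: [1.7, 0.5, -0.5]
opening: 0.0301
gripper_force: 30.0
```

{"api": "apply_moves", "payload": {
  "commands": [
    [[0, 0, -0.2], 0, 1],
    [[0, 0, -0.3], 0, 1],
    [[0, 0, -0.3], 0, 1]
  ]
}}

```text
clock: 11.37
tool_pos: [0.5756, -0.1057, 0.1625]
orientation: [-180.0, 0.1, -163.0]
force: [-1.8, -0.2, 7.8]
opening: 0.0298
gripper_force: 30.0
```

{"api": "apply_moves", "payload": {
  "commands": [
    [[0, 0, -0.2], 0, 1],
    [[0, 0, -0.3], 0, 1],
    [[0, 0, -0.3], 0, 1]
  ]
}}

```text
clock: 11.62
tool_pos: [0.577, -0.1056, 0.162]
orientation: [-179.9, 0.3, -162.9]
force: [-2.8, 4.3, 22.7]
opening: 0.03
gripper_force: 30.0
```

{"api": "apply_moves", "payload": {
  "commands": [
    [[0, 0, -0.1], 0, 1],
    [[0, 0, -0.1], 0, 1],
    [[0, 0, 0], 0, 1],
    [[0, 0, 0.2], 0, 1],
    [[0, 0, 0.3], 0, 1]
  ]
}}

```text
clock: 12.03
tool_pos: [0.5762, -0.1055, 0.1624]
orientation: [-180.0, 0.2, -163.0]
force: [2.9, 1.2, -0.9]
opening: 0.0298
gripper_force: 30.0
```

```bash
python3 - <<'E'
from h import *
S=ctrl.snapshot('side');W=ctrl.snapshot('wrist')
for n,s in (('s',S),('w',W)):
  print(n,proj(s,[.5754,-.1045,.095]))
  for t in('head_face','slot_mouth','gauge_grip'):
    for r in ctrl.spot_point(s,t)[:2]:print(t,np.round(r['at'],1),round(r['score'],2))
E
```

```text
s [[369.1455855  282.43578714]]
head_face [366.7 283.9] 0.71
slot_mouth [372.5 281.3] 0.69
gauge_grip [368.8 246.7] 0.62
gauge_grip [277.7 222.9] 0.58
w [[318.23489364 214.50173903]]
head_face [318.7 215.3] 0.75
slot_mouth [317.2 215.4] 0.73
gauge_grip [317.8 250.9] 0.61
```

{"api": "apply_moves", "payload": {
  "commands": [
    [[0, 0, 1], 0, 1],
    [[0, 0, 2.5], 0, 1],
    [[0, 0, 4.5], 0, 1],
    [[0, 0, 7], 0, 1],
    [[0, 0, 10], 0, 1],
    [[0, 0, 13], 0, 1],
    [[0, 0, 14], 0, 1],
    [[0, 0, 14], 0, 1],
    [[-12.6, 34.5, 14], 0, 1],
    [[-12.6, 34.5, 14], 0, 1],
    [[-12.6, 34.5, 14], 0, 1],
    [[-12.6, 34.5, 14], 0, 1],
    [[-12.6, 34.5, 14], 0, 1],
    [[-12.6, 34.5, 14], 0, 1],
    [[-12.6, 34.5, 14], 0, 1],
    [[-12.6, 34.5, 14], 0, 1],
    [[-12.6, 34.5, 14], 0, 1],
    [[-12.6, 34.5, 14], 0, 1],
    [[-12.6, 34.5, 14], 0, 1],
    [[-12.6, 34.5, 14], 0, 1]
  ]
}}

```text
clock: 14.1
tool_pos: [0.4484, 0.2387, 0.3]
orientation: [-179.9, -0.2, -162.9]
force: [-0.1, -0.6, -1.8]
opening: 0.0299
gripper_force: 30.0
```

```bash
python3 - <<'E'
from h import *
o=ctrl.get_obs();print(o['tool_pos'],o['orientation'],o['clock'],o['force'])
W=ctrl.snapshot('wrist');S=ctrl.snapshot('side')
tp=np.array(o['tool_pos'])
for n,s in(('w',W),('s',S)):
    for t,dz in (('gauge',-.123),('head_face',-.067),('gauge_grip',.002)):
        for r in ctrl.spot_point(s,t)[:1]:print(n,t,np.round(r['at'],1),round(r['score'],2),np.round(proj(s,tp+[0,0,dz]),1))
E
```

```text
[0.4483879  0.23873532 0.29995172] [-1.79911927e+02 -1.79018151e-01 -1.62947698e+02] 14.1 [-0.05565538 -0.55314418 -1.78006177]
w gauge [317.4 197. ] 0.95 [[317.  197.5]]
w head_face [319.3 214.5] 0.89 [[316.6 215.7]]
w gauge_grip [320.6 252.2] 0.63 [[315.8 256.2]]
s gauge [269.5  95.9] 0.75 [[270.5 156.2]]
s head_face [268.7 129.6] 0.51 [[269.8 131.1]]
s gauge_grip [266.3  98.8] 0.74 [[268.9  98.2]]
```

{"api": "apply_moves", "payload": {
  "commands": [
    [[0, 0, -4], 0, 1],
    [[0, 0, -8], 0, 1],
    [[0, 0, -11], 0, 1],
    [[0, 0, -13.5], 0, 1],
    [[0, 0, -15.2], 0, 1],
    [[0, 0, -15.2], 0, 1],
    [[0.58, 0.17, -15.2], 0, 1],
    [[0.58, 0.17, -15.2], 0, 1],
    [[1.84, 0.54, -15.27], 0, 1],
    [[1.84, 0.54, -15.27], 0, 1]
  ]
}}

```text
clock: 15.33
tool_pos: [0.4687, 0.2451, 0.15]
orientation: [180.0, 0.0, -163.0]
force: [-2.1, -0.5, 0.3]
opening: 0.0305
gripper_force: 30.0
```

{"api": "apply_moves", "payload": {
  "commands": [
    [[1.22, 0.37, -0.23], 0, 1],
    [[2.42, 0.72, -0.63], 0, 1],
    [[3.55, 1.06, -1.19], 0, 1],
    [[4.61, 1.37, -1.91], 0, 1],
    [[5.56, 1.65, -2.75], 0, 1],
    [[5.56, 1.65, -2.75], 0, 1]
  ]
}}

```text
clock: 15.83
tool_pos: [0.5246, 0.2615, 0.1193]
orientation: [-180.0, -0.1, -163.0]
force: [-0.9, -0.1, -1.6]
opening: 0.0296
gripper_force: 30.0
```

```bash
python3 - <<'E'
from h import *
o=ctrl.get_obs();print(o['tool_pos'],o['clock'],o['force'])
W=ctrl.snapshot('wrist');S=ctrl.snapshot('side')
tp=np.array(o['tool_pos'])+[0,0,.002];e=np.array([.957,.29,0])
for n,s in(('w',W),('s',S)):
    for t,L in (('gauge',.125),('head_face',.069),('gauge_grip',0)):
        for r in ctrl.spot_point(s,t)[:1]:print(n,t,np.round(r['at'],1),round(r['score'],2),[np.round(proj(s,tp-L*(np.sin(a)*e+[0,0,np.cos(a)])),0).tolist() for a in np.radians([0,30,45,60])])
cv2.imwrite('pics/p1.png',cv2.resize(np.hstack([W['img'][80:240,220:420],S['img'][120:280,200:400]])[:,:,::-1],(800,320)))
E
```

```text
[0.52463045 0.26149717 0.1193222 ] 15.8333 [-0.88731232 -0.13419888 -1.60561108]
w gauge [315.9  90. ] 0.88 [[[317.0, 197.0]], [[317.0, 129.0]], [[317.0, 93.0]], [[317.0, 57.0]]]
w head_face [316.1 140.8] 0.61 [[[317.0, 216.0]], [[317.0, 172.0]], [[316.0, 152.0]], [[316.0, 136.0]]]
w gauge_grip [316.2 237.6] 0.66 [[[316.0, 256.0]], [[316.0, 256.0]], [[316.0, 256.0]], [[316.0, 256.0]]]
s gauge [270.9 218.9] 0.74 [[[304.0, 222.0]], [[279.0, 221.0]], [[268.0, 216.0]], [[260.0, 208.0]]]
s head_face [279.5 194.1] 0.53 [[[304.0, 201.0]], [[290.0, 200.0]], [[284.0, 197.0]], [[280.0, 192.0]]]
s gauge_grip [300.5 173.2] 0.79 [[[304.0, 174.0]], [[304.0, 174.0]], [[304.0, 174.0]], [[304.0, 174.0]]]
```

Pivoting works: the blade is at ≈45°. Continuing to ≈76°.

{"api": "apply_moves", "payload": {
  "commands": [
    [[0.84, 0.25, -0.97], 0, 1],
    [[1.56, 0.46, -2.05], 0, 1],
    [[1.95, 0.58, -2.82], 0, 1],
    [[2.29, 0.68, -3.62], 0, 1],
    [[2.5, 0.74, -4.25], 0, 1],
    [[2.5, 0.74, -4.25], 0, 1]
  ]
}}

```text
clock: 16.73
tool_pos: [0.548, 0.2681, 0.0767]
orientation: [-179.9, -0.1, -163.0]
force: [-0.6, 0.3, 1.7]
opening: 0.0295
gripper_force: 30.0
```

```bash
cat > a.py <<'E'
from h import *
o=ctrl.get_obs();print(o['tool_pos'],o['clock'],o['force'])
W=ctrl.snapshot('wrist');S=ctrl.snapshot('side')
tp=np.array(o['tool_pos'])+[0,0,.002];e=np.array([.957,.29,0])
for n,s in(('w',W),('s',S)):
    for t,L in (('gauge',.125),('head_face',.069),('gauge_grip',0)):
        for r in ctrl.spot_point(s,t)[:1]:print(n,t,np.round(r['at'],1),round(r['score'],2),[np.round(proj(s,tp-L*(np.sin(a)*e+[0,0,np.cos(a)])),0)[0].tolist() for a in np.radians([45,60,75,90])])
cv2.imwrite('pics/fin.png',cv2.resize(np.hstack([W['img'][0:300,170:470],S['img'][60:260,180:380].repeat(3,0)[::2].repeat(3,1)[:,::2]])[:,:,::-1],(800,400)))
E
python3 a.py
```

```text
[0.54803495 0.26810384 0.07673499] 16.7333 [-0.60850183  0.27486046  1.72246599]
w gauge [316.4   9. ] 0.67 [[317.0, 94.0], [317.0, 57.0], [316.0, 19.0], [316.0, -19.0]]
w head_face [317.6 100.2] 0.59 [[316.0, 153.0], [316.0, 136.0], [316.0, 124.0], [316.0, 118.0]]
w gauge_grip [320.1 232.7] 0.6 [[316.0, 256.0], [316.0, 256.0], [316.0, 256.0], [316.0, 256.0]]
s gauge [261.3 218.4] 0.68 [[279.0, 230.0], [271.0, 222.0], [265.0, 212.0], [263.0, 199.0]]
s head_face [278.5 199.2] 0.43 [[294.0, 211.0], [290.0, 207.0], [287.0, 201.0], [286.0, 194.0]]
s gauge_grip [307.6 183.7] 0.83 [[314.0, 189.0], [314.0, 189.0], [314.0, 189.0], [314.0, 189.0]]
```

{"api": "apply_moves", "payload": {
  "commands": [
    [[0, 0, 1], 0, 1],
    [[0, 0, 2.5], 0, 1],
    [[0, 0, 5], 0, 1],
    [[0, 0, 8], 0, 1],
    [[0, 0, 11], 0, 1],
    [[0, 0, 14], 0, 1],
    [[0, 0, 17], 0, 1],
    [[0, 0, 18], 0, 1],
    [[0, 0, 18], 0, 1],
    [[0, 0, 18], 0, 1],
    [[0, 0, 18], 0, 1],
    [[0, 0, 18], 0, 1]
  ]
}}

```text
clock: 18.13
tool_pos: [0.5476, 0.2681, 0.2574]
orientation: [-180.0, -0.1, -163.0]
force: [-0.6, 0.5, -0.8]
opening: 0.0299
gripper_force: 30.0
```

```bash
python3 a.py
```

```text
[0.54760453 0.2681443  0.25742571] 18.1333 [-0.6116332   0.50129589 -0.80021048]
w gauge [321.4   7.4] 0.85 [[317.0, 94.0], [317.0, 57.0], [316.0, 19.0], [316.0, -19.0]]
w head_face [320.5 100.5] 0.93 [[316.0, 152.0], [316.0, 136.0], [316.0, 124.0], [316.0, 118.0]]
w gauge_grip [320.4 233.8] 0.94 [[316.0, 256.0], [316.0, 256.0], [316.0, 256.0], [316.0, 256.0]]
s gauge [259.3 142.2] 0.56 [[277.0, 158.0], [268.0, 148.0], [262.0, 135.0], [260.0, 120.0]]
s head_face [278.1 127.2] 0.48 [[294.0, 138.0], [289.0, 132.0], [286.0, 125.0], [285.0, 117.0]]
s gauge_grip [308.  108.8] 0.55 [[315.0, 113.0], [315.0, 113.0], [315.0, 113.0], [315.0, 113.0]]
```

View pics/fin.png

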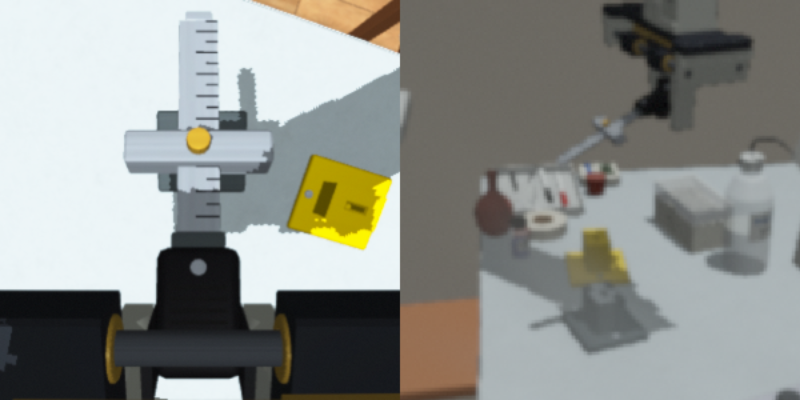

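The final picture shows the gauge held by the grip with the blade tilted well over. The tip is at wrist px (320,9), the head's lower edge at row ≈97 and the grip front at row ≈176. I'll check the numbers.

```bash
python3 - <<'E'
from h import *
from scipy.optimize import least_squares
W=ctrl.snapshot('wrist');S=ctrl.snapshot('side');tp=np.array(ctrl.get_obs()['tool_pos'])
D={}
for t in('gauge','head_face','gauge_grip'):
    w=ctrl.spot_point(W,t)[0]['at'];q=ctrl.spot_point(S,t)[0]['at'];D[t]=tri([(W,w),(S,q)]);print(t,D[t],w,q)
v=D['gauge_grip']-D['gauge'];print(np.linalg.norm(v),np.degrees(np.arccos(v[2]/np.linalg.norm(v))),np.linalg.norm(D['head_face']-D['gauge']))
# model fit, wrist rows only: grip front upper edge row, tip row, with pivot point s=s0 at TCP+2mm
e=np.array([.957,.29,0]);P=tp+[0,0,.002]
def pt(th,s0,s,n): z=np.sin(th)*e+[0,0,np.cos(th)]; N=-np.cos(th)*e+[0,0,np.sin(th)]; return P+(s-s0)*z+n*N
for s0 in(.115,.12,.125):
    f=least_squares(lambda x:[proj(W,pt(x[0],s0,0,.0015))[0,1]-9,proj(W,pt(x[0],s0,x[1],.0065))[0,1]-97.5],[1.2,.056])
    print(s0,np.degrees(f.x[0]),f.x[1],'grip front up/low rows',proj(W,pt(f.x[0],s0,.102,.007))[0,1],proj(W,pt(f.x[0],s0,.102,.0015))[0,1],'head back',proj(W,pt(f.x[0],s0,f.x[1]+.013,.0065))[0,1])
E
```

```text
gauge [0.42822145 0.23345939 0.2241042 ] [320.0, 9.6] [261.0, 136.7]
head_face [0.47122889 0.24751936 0.24051687] [318.1, 103.1] [278.9, 125.7]
gauge_grip [0.53273897 0.26535553 0.26625557] [318.3, 232.8] [308.2, 110.3]
0.11712391624535054 68.90674585554103 0.04813209052667369
0.115 88.18050092265982 0.03733041280658434 grip front up/low rows 237.51405799256412 233.6972810361052 head back 127.84253575856604
0.12 82.4309197725481 0.041689419623924376 grip front up/low rows 225.28150555705815 222.9835467955981 head back 125.98384029227279
0.125 78.05321949391835 0.04563411132164396 grip front up/low rows 213.56279028885137 212.5318144099343 head back 124.46112264318833
```

```bash
python3 - <<'E'
from h import *
from scipy.optimize import least_squares
W=ctrl.snapshot('wrist');S=ctrl.snapshot('side');tp=np.array(ctrl.get_obs()['tool_pos'])
e=np.array([.957,.29,0]);P=tp+[0,0,.002]
def pt(th,s0,s,n,off=0): z=np.sin(th)*e+[0,0,np.cos(th)]; N=-np.cos(th)*e+[0,0,np.sin(th)]; return P+(s-s0)*z+(n+off)*N
r=lambda s,*a:proj(W,pt(*a))[0,1]
g=cv2.cvtColor(W['img'],cv2.COLOR_RGB2GRAY)
print('col 290',g[80:150,282].tolist());print('mid',g[165:215,326].tolist())
print('tip',g[0:20,319].tolist())
for rf in(176,186):
  f=least_squares(lambda x:[r(W,x[0],x[1],0,.0015)-9,r(W,x[0],x[1],.102,.007)-rf,r(W,x[0],x[1],x[2],.0065)-97.5],[1.2,.135,.056])
  print(rf,np.degrees(f.x[0]),f.x[1:],'back',r(W,f.x[0],f.x[1],f.x[2]+.013,.0065),'side tip,head,grip',[proj(S,pt(f.x[0],f.x[1],s,0))[0].round(1).tolist() for s in(0,f.x[2],.125)])
E
```

```text
col 290 [242, 241, 242, 242, 242, 241, 242, 243, 243, 243, 243, 243, 243, 244, 244, 243, 239, 212, 167, 187, 188, 190, 193, 196, 200, 201, 201, 199, 199, 203, 203, 204, 201, 199, 198, 197, 199, 202, 206, 209, 195, 161, 139, 133, 130, 128, 129, 129, 129, 153, 220, 241, 242, 242, 242, 242, 242, 242, 242, 243, 243, 243, 243, 243, 243, 243, 243, 242, 242, 241]
mid [116, 115, 115, 116, 116, 115, 115, 112, 89, 58, 50, 51, 52, 52, 53, 52, 54, 53, 51, 48, 30, 15, 11, 14, 13, 16, 14, 18, 17, 15, 18, 18, 19, 16, 18, 17, 17, 18, 18, 18, 17, 19, 19, 20, 18, 18, 18, 19, 19, 18]
tip [242, 242, 242, 242, 242, 242, 243, 241, 223, 202, 199, 200, 202, 207, 222, 211, 203, 202, 203, 202]
176 67.39187593191687 [0.14297329 0.05868946] back 120.37436442981156 side tip,head,grip [[257.6, 145.4], [281.7, 131.5], [308.3, 116.1]]
186 69.9206803377101 [0.13780187 0.05502974] back 121.3846504450769 side tip,head,grip [[258.7, 141.8], [281.7, 129.6], [310.3, 114.6]]
```

{"api": "apply_moves", "payload": {
  "commands": [
    [[0, 0, 0], 0, 1],
    [[0, 0, 0], 0, 1],
    [[0, 0, 0], 0, 1],
    [[0, 0, 0], 0, 1],
    [[0, 0, 0], 0, 1],
    [[0, 0, 0], 0, 1],
    [[0, 0, 0], 0, 1],
    [[0, 0, 0], 0, 1],
    [[0, 0, 0], 0, 1],
    [[0, 0, 0], 0, 1],
    [[0, 0, 0], 0, 1],
    [[0, 0, 0], 0, 1]
  ]
}}

```text
clock: 20.03
tool_pos: [0.5482, 0.2686, 0.2589]
orientation: [180.0, 0.0, -163.0]
force: [0.8, -0.5, -1.6]
opening: 0.0295
gripper_force: 30.0
```

```bash
python3 - <<'E'
from h import *
W=ctrl.snapshot('wrist');g=cv2.cvtColor(W['img'],cv2.COLOR_RGB2GRAY)
print(g[0:20,319].tolist(),g[92:104,282].tolist(),g[170:190,326].tolist(),ctrl.get_obs()['force'],ctrl.get_obs()['qvel'])
E
```

```text
[242, 242, 242, 242, 242, 242, 242, 241, 224, 203, 198, 201, 201, 207, 222, 212, 203, 201, 202, 201] [243, 244, 244, 243, 239, 212, 167, 188, 188, 190, 193, 197] [115, 116, 114, 89, 59, 50, 52, 52, 51, 52, 53, 54, 54, 51, 50, 32, 17, 12, 13, 15] [ 0.22241043 -0.34455833 -2.08552852] [-0.03684434  0.00695997  0.05920738 -0.03744794  0.06499213 -0.03610135]
```

No creep over more than 1 s, so I'm handing in.

```bash
python3 -c "
from plant import ctrl
print(ctrl.close_job())"
```

```text
the job is handed in; nothing more can be done
None
```

Job handed in, no verdict returned: the slot measures about 55–56 mm deep, and the gauge is held still with its blade about 70° from vertical and its lowest point about 0.21 m up, though the grip slid roughly 12 mm along the pads at some point, probably while I tipped the blade over on the stand's edge.

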